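# Set the speed collar of a pistol-grip stirrer drive and give it a test squeeze

## Task

Turn the grey speed collar on the stirrer drive until its orange pointer clicks in at 5. Then flip the red lock-off lever fully forward (towards the collar), squeeze the yellow-faced paddle fully against the grip for about a second and let it spring back. Leave the collar at 5 and the lever forward, let go of everything, and do not shift the wash bottles or the beaker.

Things in the scene. Friction and masses are not known exactly. Their poses are not given: they have to be found in the camera images.
- station: Teal pistol-grip stirrer drive fixed in a cradle. Origin on the bench below the elbow of grip and barrel; z up, x along the level grip, away from the barrel. Base plate 250 x 120 x 12 mm (x -60 to 190), posts under the grip at x 25 and 150. Grip x 7 to 167, y +-16, z 93 to 137 mm. Barrel 48 mm thick, from (0, 0, 125) up towards -x, 28 degrees off vertical: outward axis (-0.469, 0, 0.883).
- collar_grip (a point): On the axis of the grey ribbed speed collar, 86 mm along the barrel axis from the elbow (0, 0, 125): grip across here, tool tilted along the axis, any turn about it. Collar 42 mm across, 40 tall (free end 16 mm beyond), orange pointer on end and side. It stands on a fixed black plate 86 mm across with white figures 1 to 7, face 24 mm below this point. Site z: outward axis.
- collar (a joint): Collar turn in rad: 0 at figure 1, then 0.35 per figure, a click at each (2 at 0.35, 3 at 0.70, 4 at 1.05, 5 at 1.40, 6 at 1.75, 7 at 2.10). Grows clockwise seen from its free end. The detents (0.09 N m) pull it in when let go near a figure. Stops just beyond 1 and 7. Starts at 1, 2 or 3, rarely poised between two.
- lever_tip (a point): Middle of the upper end of the red lock-off lever: tab 30 mm long, 14 wide (station y), 5 thick, pivoted on a cross pin at station (70, 0, 140) mm, 3 mm above the grip's top. It starts leaning back (station +x), about 40 degrees off upright, and is pushed over to lean as far forward (-x, to the collar).
- lever (a joint): Lock-off lever angle in rad: 0 leaning fully back (locked; starts at 0 to 0.2), 0.7 upright, 1.4 leaning fully forward (paddle free), where it hits its stop. Stays where it is left; takes about 2 N at its tip. Below about 0.9 it blocks the paddle.
- paddle_pad (a point): Middle of the paddle's yellow outer face, on the grip's +y side at station x 104, z 106 mm; face z 90 to 122. Paddle: plate 115 x 5 mm along the grip, hinged on a vertical pin at station (165, 19.5), its end near the collar standing off. This point is 32 mm from the grip's middle plane released, 22 squeezed. Pinch grip and paddle from above (48 mm wide, 38 squeezed).
- paddle (a joint): Paddle angle in rad: 0 released, 0.16 squeezed fully against the grip. Springs back; fully in takes about 9 N at paddle_pad.
- wash_pink_mid (a point): Bystander: pink wash bottle with green cap, 68 mm across, 136 mm to the cap's top, thin spout up to 200 mm; point 68 mm up. Leave it alone.
- wash_white_mid (a point): Bystander: white wash bottle with blue cap, same size; point 68 mm up. Leave it alone.
- beaker_mid (a point): Bystander: empty glass beaker 72 mm across, 90 mm tall; point half-way up. Leave it alone.

How it is judged:
By the outcome, as a careful person would: the job done as asked, in the order asked, and still so for the second after the job is handed in, with the robot touching nothing.
It also fails if it takes over 53 s, if anything falls off the work surface, if the arm or the gripper's body presses on something with over 40 N, if the wrist force passes 120 N, or if a joint passes its speed limit or range.

## Robot

A 6-joint arm with a two-finger parallel gripper is mounted at the origin on the work surface. World frame = base frame: x ahead of the robot, y to its left, z up, the work surface at z = 0. Lengths are in m, angles in degrees, forces in N, time in s.
With the tool pointing down it reaches from about 0.15 to 0.775 m from the base axis. Payload 6.1 kg.
Tool frame: the origin (TCP) lies on the centre line of the jaws, within the pads' length; the fingertips stand 17 mm ahead of it and the grasp point (between the pads) lies 2 mm behind it (manip.tip_reach is the distance from the TCP to the fingertips, in m); z points along the fingers, x is the direction in which the jaws open and shut, and the axes are right-handed (so a half turn about z gives the same grasp; the last joint's range is limited). The gripper opens to 85 mm and grips with 20 to 120 N. Pads are 22 mm wide; open, the fingers measure 114 mm over their backs; the gripper's body (76 mm by 85 mm) begins 54 mm behind the grasp point. The pads swing forward as they close: fully open they stand 13 mm farther back than shut.
Start: joints at [-70.76, 7.208, -2.269, 80.523, 0, 90], TCP at [0.173, -0.496, 0.248] pointing down, gripper open.
Joint ranges: [-155.77, 155.77], [-54.66, 111.73], [-72.52, 77.12], [-102.08, 115.82], [-83.92, 84.16], [-180, 180]. Speed limits (degrees/s): [136.94, 136.94, 172.46, 180, 180, 180].

## Interface

Orientations are given as [roll, pitch, yaw] about the fixed x, y, z axes, in that order (R = Rz(yaw) Ry(pitch) Rx(roll)).
In Python, from bench import manip gives the robot as it stands. Calls block until the motion is done:
- manip.move_ptp(position, orientation): joint-space move of the TCP to a pose.
- manip.line_to(position, rotation=None, speed=0.15, stop_force=None): straight line of the TCP; rotation=None keeps the orientation; speed is the mean speed in m/s. With stop_force (N) it stops when the force on the tool has changed by that much, and returns True; else False.
- manip.move_joints(angles): joint-space move.
- manip.set_gripper(opening, force=None): opening from 0.0 (shut) to 1.0 (fully open); force is the grip in N (None keeps the last); returns when the fingers have stopped.
- manip.sleep(seconds).
- manip.solve_ik(position, orientation): joint angles nearest the present ones, or None.
- manip.state(): the state.
- manip.camera(name): name is "scene" or "top" or "wrist"; returns a dict with "image" (480x640x3 uint8, red, green, blue), "fx", "fy", "cx", "cy" (pixels), "R" (3x3) and "t" (3): a world point X has camera coordinates R X + t. Camera axes: x right, y down, z forward; pixel columns grow to the right and rows downward; lengths in m; the calibration is good to about 2 mm. A picture is of the moment at which its call begins. There is no depth.
A pose or a line that the arm cannot do raises manip.MotionError and nothing moves.
- manip.close_job(): hands the job in, once; it reports no verdict.
The state is a dict: "t": time; "joint_pos": joint angles; "joint_vel": joint speeds; "joint_efforts": joint torques, N m; "position": TCP position; "orientation": TCP orientation; "force": force on the tool from outside, world axes, zero at the start; "wrist_torque": the same for the moment, N m; "finger_gap": opening from 0.0 (shut) to 1.0 (fully open).
Only numpy, scipy, OpenCV 4.12 (cv2) and the standard library are available. Lean on these libraries where they do the work, as an engineer would, in place of code of your own. Each camera call takes 0.05 s, during which the arm holds its last target.

## Working session

There is one attempt and no reset: what is moved stays moved. The work goes in short steps, each a Python script; the robot and the scene stay as the last script left them, time stands still between calls to the robot, and variables do not carry over. Pictures are saved under pics/ and viewed, and the job is handed in when it is done.

```bash
ls; mkdir -p pics; python3 - <<'E'
from bench import manip
import cv2,numpy as np
for n in ["scene","top","wrist"]:
    c=manip.camera(n); cv2.imwrite(f"pics/{n}0.png",c["image"][:,:,::-1]); print(n,c["fx"],c["cx"],c["cy"],np.round(c["R"],3).tolist(),np.round(c["t"],3))
print(manip.state()["t"], manip.tip_reach)
E
```

```text
pics
scene 509.9924665593118 319.31105126943254 244.1618100515847 [[-0.747, 0.665, -0.014], [0.44, 0.478, -0.76], [-0.499, -0.574, -0.649]] [ 0.455 -0.159  1.32 ]
top 564.5008022758954 310.94914968502945 241.85661809880156 [[-0.005, -1.0, 0.001], [-0.991, 0.005, -0.135], [0.135, -0.002, -0.991]] [0.033 0.618 1.069]
wrist 354.1991656432443 320.58314878431514 236.2829237208416 [[0.33, -0.944, -0.002], [-0.903, -0.316, 0.293], [-0.277, -0.094, -0.956]] [-0.525 -0.039  0.381]
0.15 0.017
```

View pics/scene0.png

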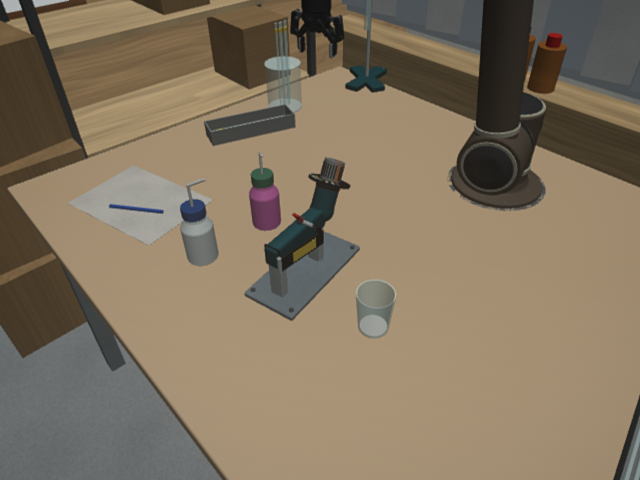

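View pics/top0.png

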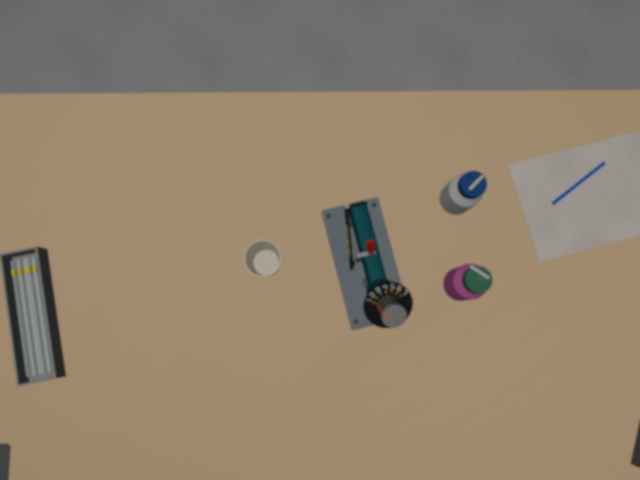

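```bash
python3 - <<'E'
import cv2
a=cv2.imread("pics/top0.png")[180:345,300:500]; cv2.imwrite("pics/topc.png",cv2.resize(a,None,fx=3.6,fy=3.6,interpolation=cv2.INTER_CUBIC))
a=cv2.imread("pics/scene0.png")[140:330,235:405]; cv2.imwrite("pics/scenec.png",cv2.resize(a,None,fx=3,fy=3,interpolation=cv2.INTER_CUBIC))
E
```

```text
(no output)
```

View pics/topc.png

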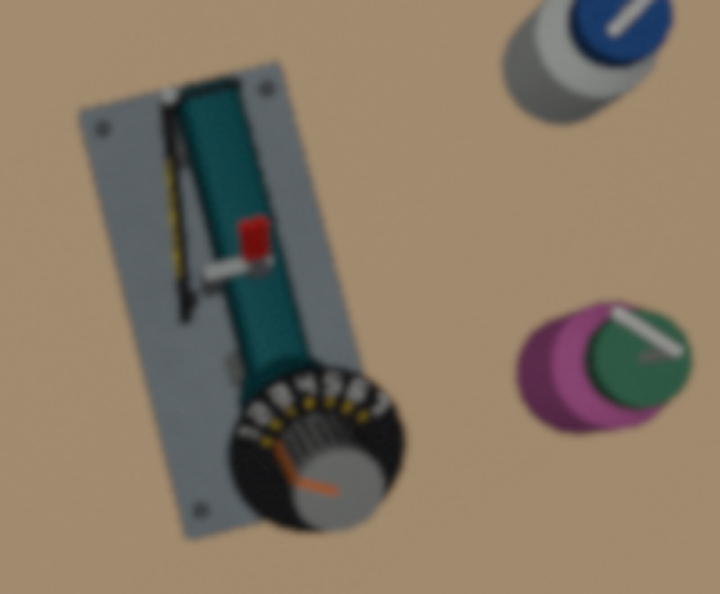

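View pics/scenec.png

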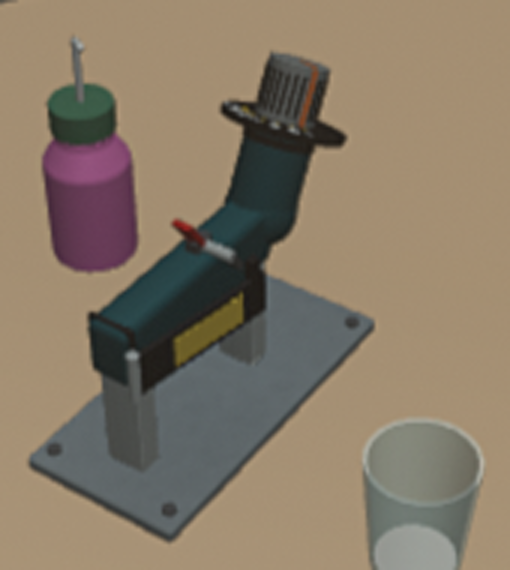

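View pics/wrist0.png

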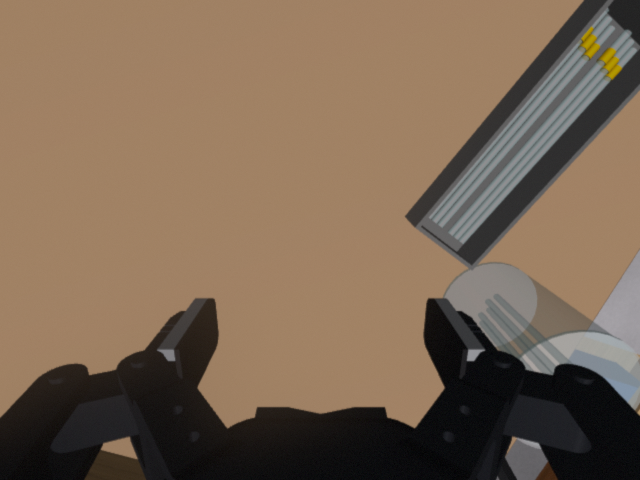

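```bash
cat > h.py <<'E'
import numpy as np,cv2
from scipy.optimize import least_squares
def ray(c,p,z):
    d=c["R"].T@np.array([(p[0]-c["cx"])/c["fx"],(p[1]-c["cy"])/c["fy"],1]); o=-c["R"].T@c["t"]
    return o+d*(z-o[2])/d[2]
def proj(c,X):
    X=np.atleast_2d(X)@np.array(c["R"]).T+c["t"]; return X[:,:2]/X[:,2:]*[c["fx"],c["fy"]]+[c["cx"],c["cy"]]
def cross(c,pts,z): return [ray(c,p,z) for p in pts]
E
python3 - <<'E'
from bench import manip
from h import *
# plate outline subpixel: corner refine
res={}
for n,pts,st in [("top",[(80,112),(280,63),(187,538)],[(190,60),(190,-60),(-60,60)]),("scene",[(375,322),(32,462),(172,538)],[(-60,60),(190,-60),(190,60)])]:
    c=manip.camera(n); f,off=(3.6,(300,180)) if n=="top" else (3,(235,140))
    p=np.array([[x/f+off[0]-.3,y/f+off[1]-.3] for x,y in pts],np.float32).reshape(-1,1,2)
    g=cv2.cvtColor(c["image"],cv2.COLOR_RGB2GRAY)
    q=cv2.cornerSubPix(g,p.copy(),(4,4),(-1,-1),(3,50,.01)).reshape(-1,2)
    print(n,p.reshape(-1,2).round(1).tolist(),q.round(1).tolist())
    W=np.array(cross(c,q,.012))[:,:2]; S=np.array(st)/1000
    r=least_squares(lambda v:((S@np.array([[np.cos(v[2]),np.sin(v[2])],[-np.sin(v[2]),np.cos(v[2])]])+v[:2])-W).ravel(),[.5,-.1,.2])
    print(W.round(4).tolist(),r.x,np.degrees(r.x[2]),r.fun.round(4))
    # other objects
c=manip.camera("top"); 
E
```

```text
top [[321.8999938964844, 210.8000030517578], [377.5, 197.1999969482422], [351.6000061035156, 329.1000061035156]] [[321.3999938964844, 210.1999969482422], [377.1000061035156, 196.6999969482422], [351.1000061035156, 329.5]]
[[0.6867, 0.0085], [0.7143, -0.1057], [0.4464, -0.0486]] [ 0.51674579 -0.09293582  0.23553694] 13.495272698320658 [ 0.0008  0.0013  0.0012 -0.0012 -0.002  -0.    ]
scene [[359.70001220703125, 247.0], [245.39999389648438, 293.70001220703125], [292.0, 319.0]] [[359.8999938964844, 247.8000030517578], [243.3000030517578, 294.0], [291.6000061035156, 320.5]]
[[0.4493, -0.0454], [0.7188, -0.1029], [0.6916, 0.0152]] [ 0.52101411 -0.08909086  0.23951902] 13.723429190129355 [-0.0008  0.0004  0.001   0.0005 -0.0003 -0.0009]
```

```bash
cat >> h.py <<'E'
from scipy.spatial.transform import Rotation as Ro
SP=np.array([.519,-.091,0]); YAW=13.6
AX=np.array([-.469,0,.883]); AX=AX/np.linalg.norm(AX)
def Rs(): return Ro.from_euler('z',YAW,degrees=True).as_matrix()
def W(s): return SP+Rs()@(np.array(s)/1000)
def toolR(zdir_s,a):  # tool z along station dir; jaw x at angle a (deg) from station y, turning about tool z
    z=np.array(zdir_s,float); z/=np.linalg.norm(z); x=np.array([0,1.,0]); x-=z*(x@z); x/=np.linalg.norm(x)
    M=np.column_stack([x,np.cross(z,x),z]); M=Ro.from_rotvec(z*np.radians(a)).as_matrix()@M
    return Rs()@M
def rpy(M): return Ro.from_matrix(M).as_euler('xyz',degrees=True)
E
python3 - <<'E'
from bench import manip
from h import *
c=manip.camera("wrist"); s=manip.state(); M=Ro.from_euler('xyz',s["orientation"],degrees=True).as_matrix()
print(s["orientation"], "cam in tool",M.T@(-c["R"].T@c["t"]-np.array(s["position"])))
c=manip.camera("top")
im=cv2.cvtColor(c["image"],cv2.COLOR_RGB2HSV)
for nm,px,z in [("pinkcap",(477,280),.136),("bluecap",(473,185),.136),("beaker rim",(263,258),.09),("beaker rim R",(281,258),.09)]: print(nm,ray(c,px,z).round(3))
g=W([-40.3,0,200.9]); print("grip",g)
for a in range(-180,180,30):
    M=toolR(-AX,a); out=[]
    for d in (0,.1):
        q=manip.solve_ik(g+Rs()@AX*d,rpy(M)); out.append(None if q is None else np.round(q,0).tolist())
    print(a,out)
E
```

```text
[-1.79999752e+02  2.00456507e-02 -7.07587967e+01] cam in tool [ 0.00050763 -0.07386906 -0.12667243]
pinkcap [ 0.535 -0.266  0.136]
bluecap [ 0.708 -0.266  0.136]
beaker rim [0.581 0.12  0.09 ]
beaker rim R [0.581 0.086 0.09 ]
grip [ 0.47982997 -0.10047623  0.2009    ]
-180 [[-20.0, -15.0, -34.0, 47.0, 15.0, 149.0], [-25.0, -19.0, -26.0, 61.0, 17.0, 145.0]]
-150 [[-20.0, -15.0, -34.0, 47.0, 15.0, 179.0], [-25.0, -19.0, -26.0, 61.0, 17.0, 175.0]]
-120 [[-20.0, -15.0, -34.0, 47.0, 15.0, -151.0], [-25.0, -19.0, -26.0, 61.0, 17.0, -155.0]]
-90 [[-20.0, -15.0, -34.0, 47.0, 15.0, -121.0], [-25.0, -19.0, -26.0, 61.0, 17.0, -125.0]]
-60 [[-20.0, -15.0, -34.0, 47.0, 15.0, -91.0], [-25.0, -19.0, -26.0, 61.0, 17.0, -95.0]]
-30 [[-20.0, -15.0, -34.0, 47.0, 15.0, -61.0], [-25.0, -19.0, -26.0, 61.0, 17.0, -65.0]]
0 [[-20.0, -15.0, -34.0, 47.0, 15.0, -31.0], [-25.0, -19.0, -26.0, 61.0, 17.0, -35.0]]
30 [[-20.0, -15.0, -34.0, 47.0, 15.0, -1.0], [-25.0, -19.0, -26.0, 61.0, 17.0, -5.0]]
60 [[-20.0, -15.0, -34.0, 47.0, 15.0, 29.0], [-25.0, -19.0, -26.0, 61.0, 17.0, 25.0]]
90 [[-20.0, -15.0, -34.0, 47.0, 15.0, 59.0], [-25.0, -19.0, -26.0, 61.0, 17.0, 55.0]]
120 [[-20.0, -15.0, -34.0, 47.0, 15.0, 89.0], [-25.0, -19.0, -26.0, 61.0, 17.0, 85.0]]
150 [[-20.0, -15.0, -34.0, 47.0, 15.0, 119.0], [-25.0, -19.0, -26.0, 61.0, 17.0, 115.0]]
```

```bash
python3 - <<'E'
from bench import manip
from h import *
g=W([-40.3,0,200.9]); M=toolR(-AX,90)
manip.move_ptp(g+Rs()@AX*.11,rpy(M))
c=manip.camera("wrist"); cv2.imwrite("pics/w1.png",c["image"][:,:,::-1]); np.save("w1.npy",c,allow_pickle=True)
s=manip.state(); print(s["t"],s["joint_pos"],s["force"])
print(proj(c,[g,W([-48,0,215]),W([-29,0,180])]))
E
```

```text
2.1417 [-25.4104197  -19.57560784 -24.99018484  62.16907883  17.1317791
  54.49965205] [ 0.27256921  0.84074892 -0.43666559]
[[320.93677066 237.78213286]
 [320.65453457 245.02387483]
 [321.16509915 228.57927653]]
```

View pics/w1.png

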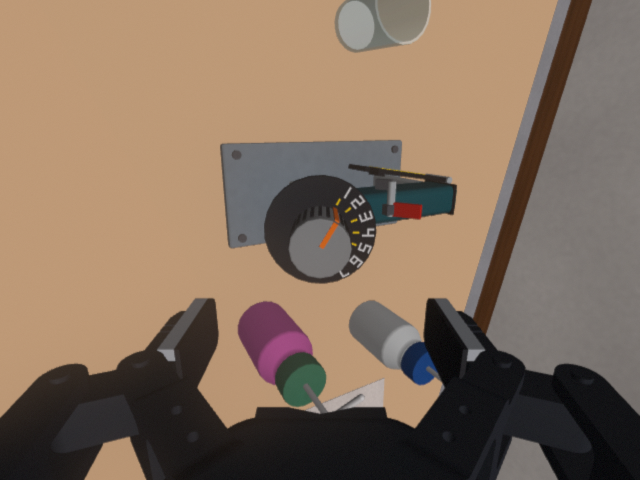

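```bash
python3 - <<'E'
from h import *
c=np.load("w1.npy",allow_pickle=True).item()
a=c["image"][130:290,210:470,::-1]; cv2.imwrite("pics/w1c.png",cv2.resize(a,None,fx=3,fy=3,interpolation=cv2.INTER_CUBIC))
p=np.array([(222,145),(401,140.5),(229.5,247)],np.float32).reshape(-1,1,2)
q=cv2.cornerSubPix(cv2.cvtColor(c["image"],cv2.COLOR_RGB2GRAY),p,(4,4),(-1,-1),(3,50,.01)).reshape(-1,2)
Wp=np.array(cross(c,q,.012))[:,:2]; print(q,Wp, [W([x,y,12]).round(4)[:2] for x,y in [(-60,60),(190,60),(-60,-60)]])
# axes
def onplane(px,s):
    d=c["R"].T@np.array([(px[0]-c["cx"])/c["fx"],(px[1]-c["cy"])/c["fy"],1]); o=-c["R"].T@c["t"]
    n=Rs()@AX; P=SP+[0,0,.125]+n*s; X=o+d*((P-o)@n)/(d@n); return Rs().T@(X-P)
e2=np.array([0,1,0]); e1=np.cross(e2,AX); print(e1)
def ang(v): return np.degrees(np.arctan2(-v@e2,v@e1)) # clockwise+ from outside
im=cv2.cvtColor(c["image"],cv2.COLOR_RGB2HSV)
m=cv2.inRange(im,(22,150,120),(32,255,255)); m[:190]=0;m[255:]=0; m[:,:330]=0;m[:,372:]=0
n,l,st,ce=cv2.connectedComponentsWithStats(m)
for i in range(1,n): v=onplane(ce[i],.062); print(st[i][4],ce[i].round(1),ang(v).round(1),np.linalg.norm(v).round(4))
m=cv2.inRange(im,(5,150,120),(18,255,255)); m[:195]=0;m[255:]=0; m[:,:310]=0;m[:,372:]=0
ys,xs=np.nonzero(m); A=np.array([onplane((x,y),.102) for x,y in zip(xs,ys)])
r=np.linalg.norm(A,axis=1); k=(r<.019)&(r>.006); print(k.sum(),A[k].mean(0),ang(A[k].mean(0)), A[r<.02].mean(0))
E
```

```text
[[220.01202 143.64958]
 [400.7861  139.72592]
 [228.64124 247.12282]] [[ 0.4444847  -0.0497391 ]
 [ 0.68585683  0.00891497]
 [ 0.47229887 -0.16382111]] [array([ 0.4466, -0.0468]), array([0.6896, 0.012 ]), array([ 0.4748, -0.1634])]
[ 0.88315457 -0.          0.4690821 ]
15 [337.9 201.5] -58.7 0.0245
15 [347.9 209.3] -36.4 0.0252
13 [353.5 220.2] -14.7 0.0256
17 [355.6 232.1] 6.1 0.0268
9 [353.6 243.9] 26.1 0.0281
94 [0.0058553  0.01002277 0.00311001] -56.51566989449004 [0.00456445 0.00754489 0.00242438]
```

View pics/w1c.png

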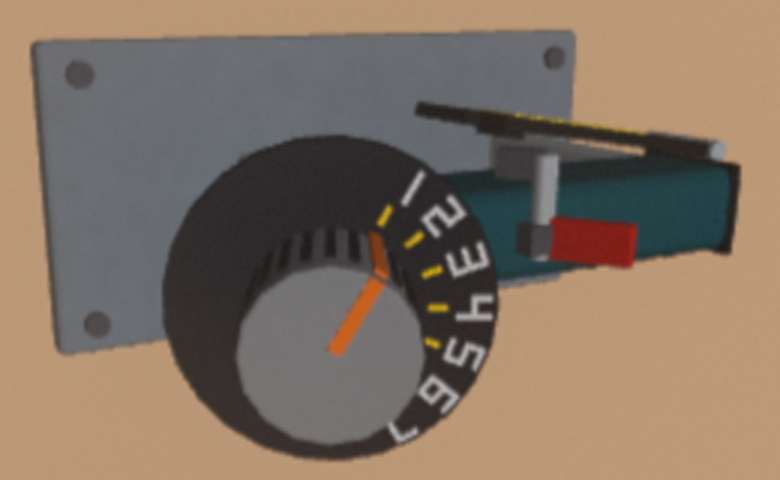

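```bash
cat > ptr.py <<'E'
from h import *
e2=np.array([0,1,0]); e1=np.cross(e2,AX)
def onplane(c,px,s):
    d=c["R"].T@np.array([(px[0]-c["cx"])/c["fx"],(px[1]-c["cy"])/c["fy"],1]); o=-c["R"].T@c["t"]
    n=Rs()@AX; P=SP+[0,0,.125]+n*s; X=o+d*((P-o)@n)/(d@n); v=Rs().T@(X-P); return np.array([v@e1,-v@e2])
def endptr(c):
    im=cv2.cvtColor(c["image"],cv2.COLOR_RGB2HSV); m=cv2.inRange(im,(5,150,100),(18,255,255))
    ys,xs=np.nonzero(m); A=np.array([onplane(c,(x,y),.102) for x,y in zip(xs,ys)]); A=A[np.linalg.norm(A,axis=1)<.0215]
    (vx,vy,x0,y0)=cv2.fitLine((A*1000).astype(np.float32),cv2.DIST_HUBER,0,.01,.01).ravel()
    if vx*x0+vy*y0<0: vx,vy=-vx,-vy
    return len(A),np.degrees(np.arctan2(vy,vx)),(x0,y0)
E
python3 - <<'E'
from ptr import *
c=np.load("w1.npy",allow_pickle=True).item()
print(endptr(c))
P=np.array([onplane(c,p,.062) for p in [(337.9,201.5),(347.9,209.3),(353.5,220.2),(355.6,232.1),(353.6,243.9)]])*1000
t=np.radians(np.array([-60.2,-40.1,-20.05,0,20.05]))
A=[];b=[]
r=least_squares(lambda v:np.r_[v[0]+v[2]*np.cos(t+v[3])-P[:,0],v[1]+v[2]*np.sin(t+v[3])-P[:,1]],[0,0,27,0])
print(r.x,r.fun.round(2))
# end-face circle centre
im=cv2.cvtColor(c["image"],cv2.COLOR_RGB2HSV)
m=cv2.inRange(im,(0,0,100),(180,40,190)); m[:190]=0;m[300:]=0;m[:,:280]=0;m[:,365:]=0
n,l,st,ce=cv2.connectedComponentsWithStats(m); i=1+np.argmax(st[1:,4]); print(st[i],ce[i])
h=cv2.convexHull(np.argwhere(l==i)[:,::-1].astype(np.float32)); e=cv2.fitEllipse(h); print(e, onplane(c,e[0],.102)*1000)
E
```

```text
(162, np.float32(-61.07906), (np.float32(5.445553), np.float32(-8.167088)))
[-8.80115272e-01  3.06361619e+00  2.76136473e+01 -6.52413341e-03] [-0.03 -0.19  0.26  0.14 -0.18 -0.03  0.13 -0.04 -0.   -0.05]
[ 289  219   74   59 2740] [320.60291971 249.60291971]
((324.60260009765625, 250.35235595703125), (58.40131759643555, 74.0360107421875), 110.9224624633789) [2.42512101 3.7057249 ]
```

```bash
sed -i 's/SP=np.array.*; YAW/SP=np.array([.5176,-.0938,0]); YAW/' h.py; python3 - <<'E'
from bench import manip
from h import *
s=86+2; g=SP+[0,0,.125]+Rs()@AX*(s-1)/1000; M=toolR(-AX,90)
r=manip.line_to(g+Rs()@AX*.03,rpy(M)); 
r=manip.line_to(g,speed=.06,stop_force=10); st=manip.state(); f0=np.array(st["force"]); print(r,st["t"],f0.round(2),st["joint_pos"])
manip.set_gripper(0.3,30); st=manip.state(); print(st["t"],st["finger_gap"],"df station",(M.T@(np.array(st["force"])-f0)).round(2),st["wrist_torque"])
c=manip.camera("wrist"); cv2.imwrite("pics/w2.png",c["image"][:,:,::-1])
E
```

```text
False 3.4583 [-0.55 -0.95  0.27] [-20.8998795  -14.81890608 -34.09461916  47.11837716  15.41676082
  58.72783811]
3.9333 0.47821427732560284 df station [ 2.64 -1.48 -3.11] [0.21486338 0.14511174 0.13111937]
```

View pics/w2.png

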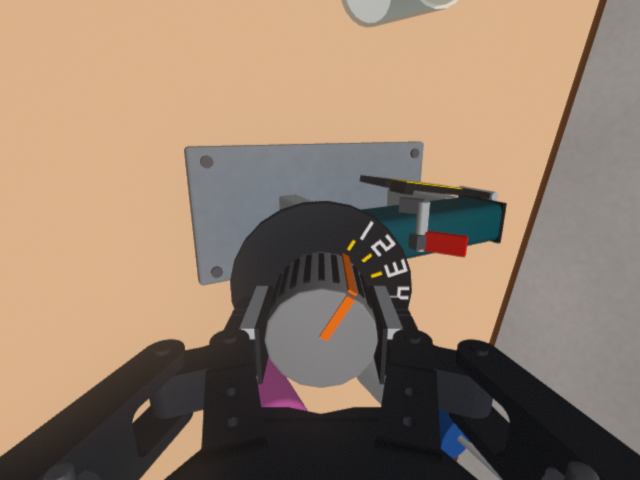

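```bash
python3 - <<'E'
from bench import manip
from h import *
q=np.array(manip.state()["joint_pos"])
for d in (40,80.2):
    p=q.copy(); p[5]+=d; manip.move_joints(p.tolist()); st=manip.state(); print(st["t"],np.round(st["force"],1),np.round(st["wrist_torque"],2),st["joint_pos"][5]-q[5])
c=manip.camera("wrist"); cv2.imwrite("pics/w3.png",c["image"][:,:,::-1])
from ptr import endptr; print(endptr(c))
E
```

```text
4.6917 [-3.4  1.5  3. ] [0.21 0.78 0.21] 39.892778191162236
5.4 [-5.2  1.6  4.5] [0.45 0.99 0.29] 80.15063199100298
(480, np.float32(20.426226), (np.float32(10.747133), np.float32(3.9513392)))
```

View pics/w3.png

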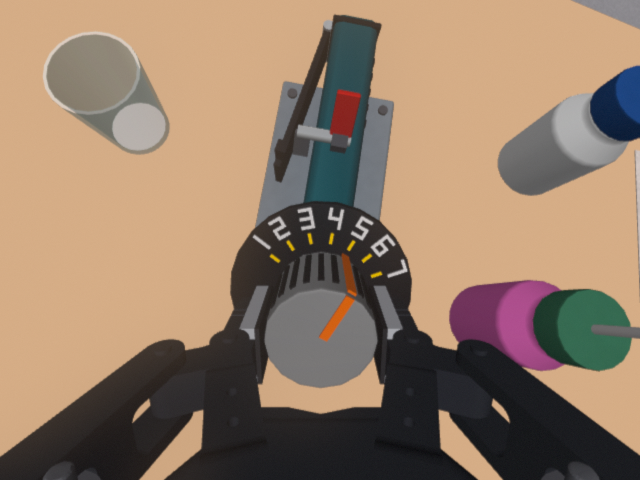

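```bash
python3 - <<'E'
from bench import manip
from ptr import *
manip.set_gripper(1.0); 
p=np.array(manip.state()["position"]); manip.line_to(p+Rs()@AX*.11,speed=.2)
c=manip.camera("wrist"); cv2.imwrite("pics/w4.png",c["image"][:,:,::-1]); print(endptr(c),manip.state()["t"]); np.save("w4.npy",c,allow_pickle=True)
for a in (0,180): 
  for P in ([115,0,200],[75,0,167],[104,3,106]): print(a,np.round(manip.solve_ik(W(P),rpy(toolR([0,0,-1],a))),0))
E
```

```text
(146, np.float32(20.347612), (np.float32(10.960222), np.float32(3.6594372))) 6.7083
0 [ -6.  19.   7.  78.   0. -20.]
0 [ -7.  15.  -2.  72.   0. -21.]
0 [ -6.  19.  -5.  66.   0. -20.]
180 [ -6.  19.   7.  78.   0. 160.]
180 [ -7.  15.  -2.  72.   0. 159.]
180 [ -6.  19.  -5.  66.   0. 160.]
```

View pics/w4.png

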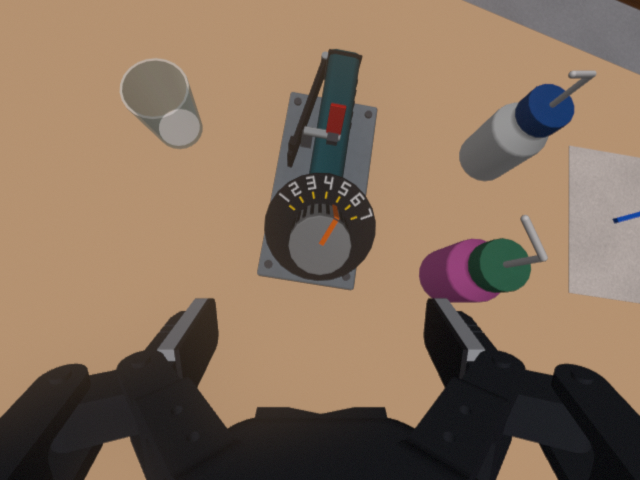

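```bash
python3 - <<'E'
from bench import manip
from h import *
M=rpy(toolR([0,0,-1],180))
manip.set_gripper(0.0)
p=np.array(manip.state()["position"]); manip.line_to(p+[0,0,.04],speed=.25)
manip.move_ptp(W([122,0,210]),M)
c=manip.camera("wrist"); cv2.imwrite("pics/w5.png",c["image"][:,:,::-1]); np.save("w5.npy",c,allow_pickle=True)
print(manip.state()["t"],manip.state()["force"],proj(c,[W([89.3,0,163]),W([70,0,140]),W([104,32,106]),W([165,19.5,122]),W([167,16,137]),W([167,-16,137])]).round())
E
```

```text
8.8167 [-0.00641476 -0.49933479  0.13724954] [[319. 327.]
 [320. 334.]
 [274. 264.]
 [287. 180.]
 [291. 180.]
 [348. 180.]]
```

View pics/w5.png

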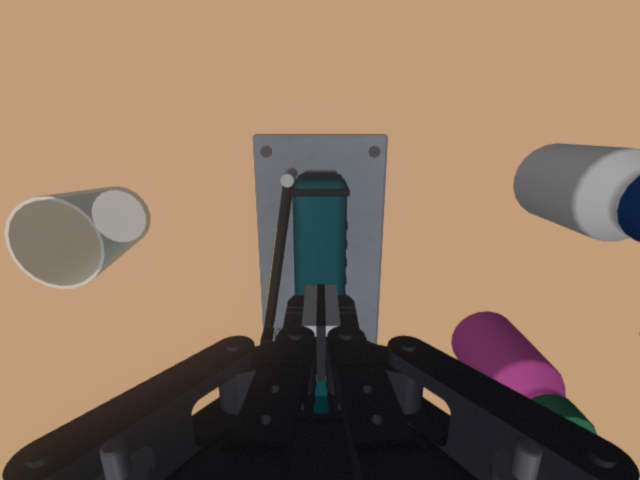

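```bash
python3 - <<'E'
from bench import manip
from h import *
def S(): return Rs().T@(np.array(manip.state()["position"])-SP)*1000
r=manip.line_to(W([122,0,169]),speed=.08,stop_force=8); print(r,S())
if not r:
    r=manip.line_to(W([85,0,169]),speed=.06,stop_force=15); print(r,S(),np.round(manip.state()["force"],1))
    if not r:
        r=manip.line_to(W([64,0,169]),speed=.035,stop_force=12); print(r,S(),np.round(manip.state()["force"],1))
print(manip.state()["t"])
c=manip.camera("scene"); cv2.imwrite("pics/s6.png",cv2.resize(c["image"][120:330,200:440,::-1],None,fx=2.8,fy=2.8,interpolation=cv2.INTER_CUBIC))
E
```

```text
False [ 1.21924758e+02 -8.38743881e-02  1.69315199e+02]
False [8.44911119e+01 2.08980944e-02 1.68808819e+02] [-0.8 -0.4  0.1]
True [ 7.21640605e+01 -4.66710951e-02  1.69468675e+02] [2.  0.2 4.7]
10.7083
```

View pics/s6.png

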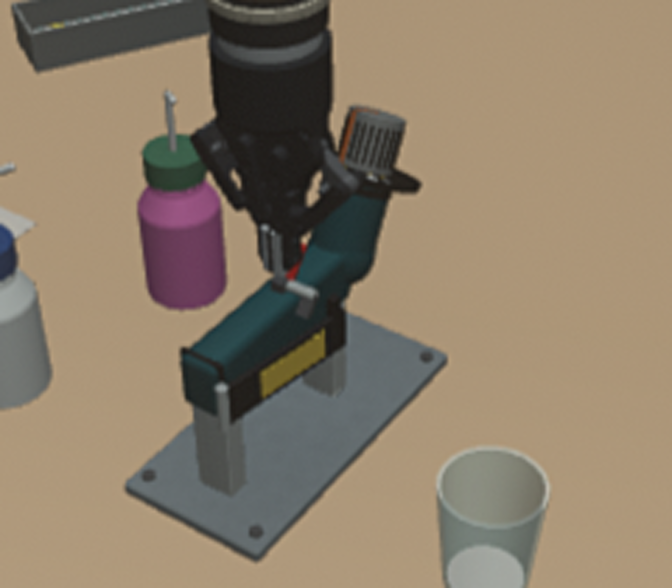

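```bash
python3 - <<'E'
from bench import manip
from h import *
def S(): return Rs().T@(np.array(manip.state()["position"])-SP)*1000
r=manip.line_to(W([64,0,169]),speed=.03,stop_force=16); print(r,S(),np.round(manip.state()["force"],1))
manip.line_to(W([104,3,180]),speed=.15); manip.line_to(W([112,3,230]),speed=.2)
c=manip.camera("wrist"); cv2.imwrite("pics/w7.png",c["image"][:,:,::-1])
manip.set_gripper(1.0)
c=manip.camera("scene"); cv2.imwrite("pics/s7.png",cv2.resize(c["image"][120:330,200:440,::-1],None,fx=2.8,fy=2.8,interpolation=cv2.INTER_CUBIC))
c=manip.camera("wrist"); cv2.imwrite("pics/w7b.png",c["image"][:,:,::-1]); np.save("w7.npy",c,allow_pickle=True)
print(manip.state()["t"])
E
```

```text
True [ 7.14273893e+01 -1.48939130e-01  1.70343601e+02] [ 2.4 -1.1  4.7]
12.725
```

View pics/w7b.png

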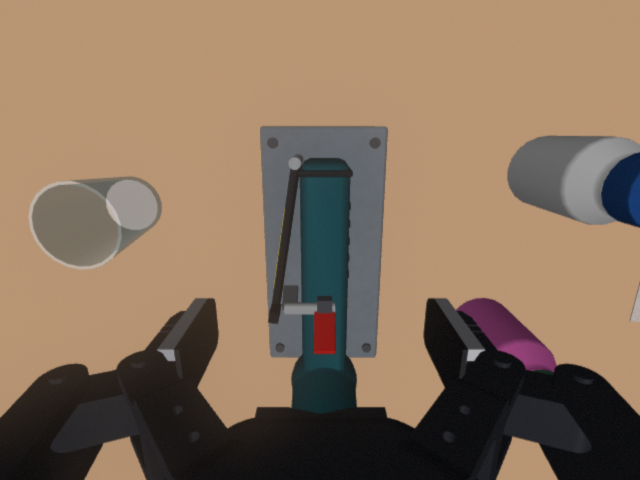

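View pics/s7.png

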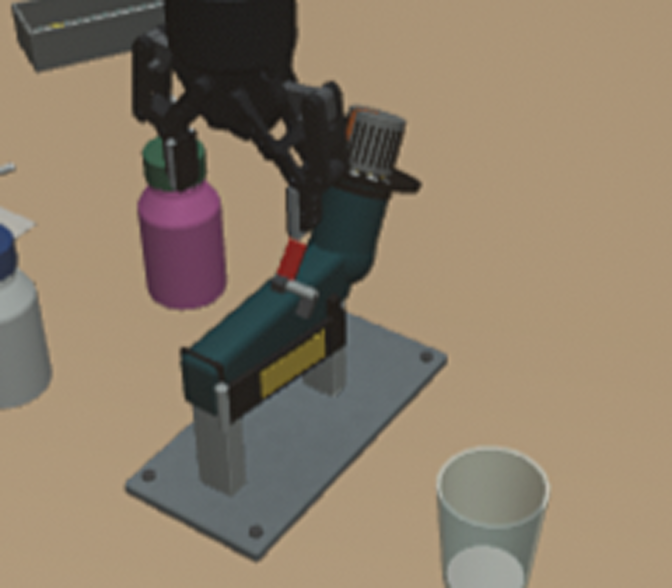

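```bash
python3 - <<'E'
from h import *
c=np.load("w7.npy",allow_pickle=True).item()
for th in (1.0,1.2,1.3,1.4):
    b=th-.7; d=np.array([-np.sin(b),0,np.cos(b)]); n=np.array([np.cos(b),0,np.sin(b)])
    o=np.array([70,0,140])
    print(th,proj(c,[W(o+30*d+n*2.5),W(o+30*d-n*2.5),W(o+8*d+n*2.5)]).round(1).tolist())
im=cv2.cvtColor(c["image"],cv2.COLOR_RGB2HSV); m=cv2.inRange(im,(0,170,80),(5,255,255))|cv2.inRange(im,(174,170,80),(180,255,255)); m[:290]=0; m[370:]=0; m[:,:300]=0; m[:,350:]=0
print(cv2.boundingRect(m), proj(c,[W([167,16,137]),W([167,-16,137]),W([190,60,12]),W([-60,60,12]),W([165,19.5,122])]).round(1).tolist())
E
```

```text
1.0 [[324.8, 340.4], [324.7, 345.9], [324.5, 313.7]]
1.2 [[324.7, 346.8], [324.6, 350.7], [324.5, 315.9]]
1.3 [[324.6, 349.3], [324.6, 352.4], [324.5, 316.8]]
1.4 [[324.6, 351.3], [324.5, 353.5], [324.5, 317.7]]
(314, 312, 22, 42) [[298.9, 162.2], [351.2, 162.2], [259.4, 126.1], [269.8, 357.6], [295.0, 163.4]]
```

```bash
python3 - <<'E'
from bench import manip
from h import *
def S(): return Rs().T@(np.array(manip.state()["position"])-SP)*1000
r=manip.line_to(W([104,3,107]),speed=.1,stop_force=10); print(r,S())
if not r:
    f0=np.array(manip.state()["force"]); t0=manip.state()["t"]
    manip.set_gripper(.25,35); s=manip.state(); print(t0,s["t"],s["finger_gap"]*85,Rs().T@(np.array(s["force"])-f0))
    c=manip.camera("wrist"); d=manip.camera("scene")
    manip.sleep(1.1); s=manip.state(); print(s["t"],s["finger_gap"]*85)
    cv2.imwrite("pics/w8.png",c["image"][:,:,::-1]); cv2.imwrite("pics/s8.png",cv2.resize(d["image"][120:330,200:440,::-1],None,fx=2.8,fy=2.8,interpolation=cv2.INTER_CUBIC))
    np.save("w8.npy",c,allow_pickle=True)
E
```

```text
False [104.47666934   2.84759774 107.78812684]
14.1083 14.6167 36.39616607373668 [-1.56991776  1.37361795  4.88938058]
15.8167 36.73066754399226
```

View pics/w8.png

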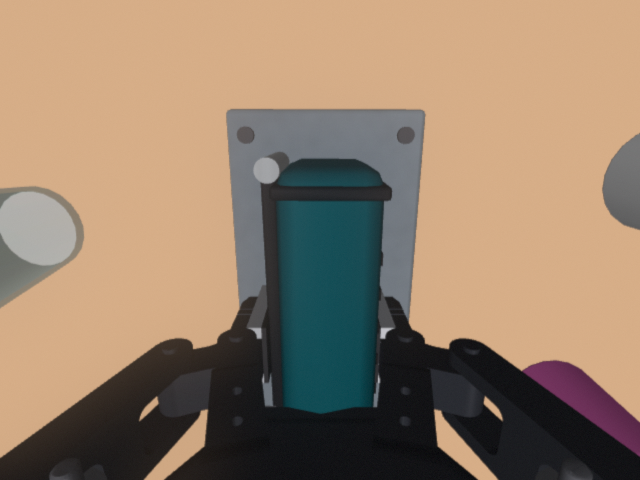

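View pics/s8.png

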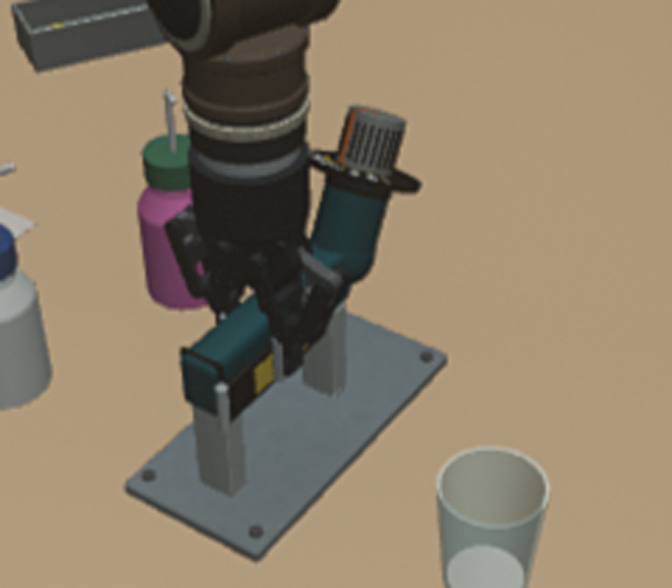

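```bash
python3 - <<'E'
from bench import manip
from ptr import *
manip.set_gripper(1.0); p=np.array(manip.state()["position"])
manip.line_to(p+[0,0,.123],speed=.15)
c=manip.camera("wrist"); cv2.imwrite("pics/w9.png",c["image"][:,:,::-1])
im=cv2.cvtColor(c["image"],cv2.COLOR_RGB2HSV); m=cv2.inRange(im,(0,170,80),(5,255,255))|cv2.inRange(im,(174,170,80),(180,255,255)); m[:290]=0; m[370:]=0; m[:,:300]=0; m[:,350:]=0
print(cv2.boundingRect(m))
for th in (1.2,1.4):
    b=th-.7; d=np.array([-np.sin(b),0,np.cos(b)]); n=np.array([np.cos(b),0,np.sin(b)]); print(th,proj(c,[W(np.array([70,0,140])+30*d-n*2.5)]))
# back to a view down the collar axis
M=toolR(-AX,170); manip.line_to(p+[0,0,.2],speed=.25)
manip.move_ptp(SP+[0,0,.125]+Rs()@AX*(.086+.115),rpy(M))
c=manip.camera("wrist"); cv2.imwrite("pics/w10.png",c["image"][:,:,::-1]); print(endptr(c))
print(manip.state()["t"],manip.state()["force"])
c=manip.camera("top"); cv2.imwrite("pics/top10.png",c["image"][:,:,::-1])
E
```

```text
(314, 302, 22, 41)
1.2 [[324.47185267 339.62995577]]
1.4 [[324.3876016  342.72751131]]
(142, np.float32(20.386642), (np.float32(11.252183), np.float32(3.8050947)))
18.725 [0.41623487 0.73113003 0.47648398]
```

View pics/w9.png

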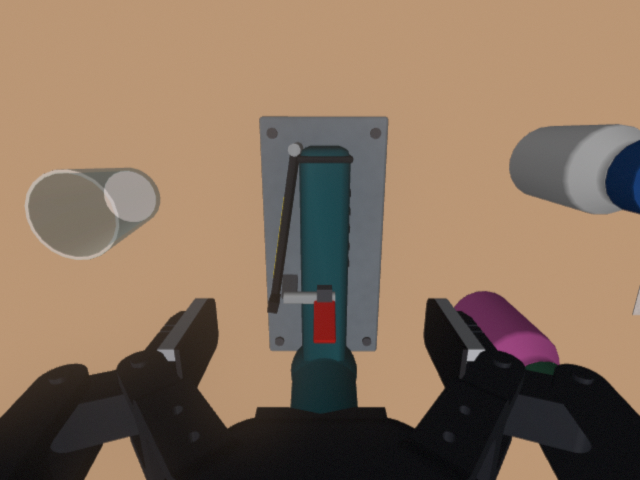

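View pics/w10.png

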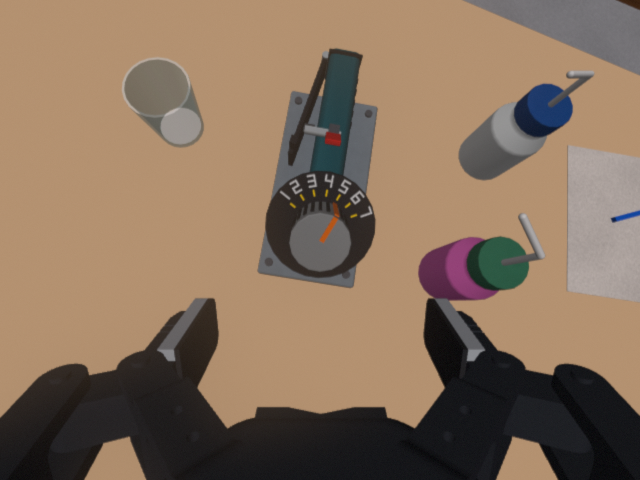

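View pics/top10.png

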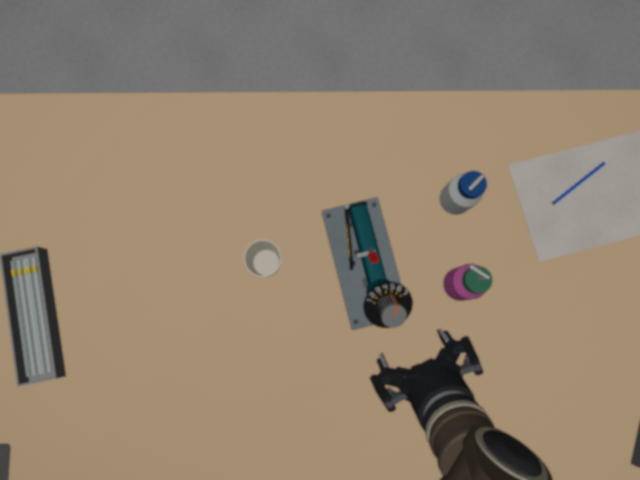

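The pictures agree. The pointer sits at 5 (20.4° measured, 20.05° nominal), and the lever's red tab ends at row 343, where 1.4 rad projects. The paddle stands off again, with its free end at (272, 308). In the top view the bottles at (470, 185) and (477, 280) and the beaker at (263, 258) have not moved, and the gripper is clear of everything.

```bash
python3 -c "
from bench import manip
manip.close_job(); print(manip.state()['t'])"
```

```text
the job is handed in; nothing more can be done
the job is handed in; nothing more can be done
```

The job is done in the order asked and handed in at about 19 s of robot time, well under the 53 s limit. No check failed.

- **Collar:** I turned it from 1 to 5. After release the pointer reads 20.4° against a nominal 20.05°, and it still read that in the last picture.
- **Lever:** I pushed it forward until it hit its stop. Its tip appears where the fully forward angle (1.4 rad) should be, both before and after the squeeze.
- **Paddle:** I squeezed it against the grip for about 1.2 s, then let go, and it sprang back. The jaws read 36.5 mm against the nominal 38 mm. They read about 1.4 mm low on the collar too, so I take this as a full squeeze.
- **Bystanders:** The wash bottles and the beaker are where they were in the first top picture. The gripper was open and clear of everything at hand-in.

The station position differed by 4–5 mm between the top and scene cameras. I settled it with a close wrist picture, and the grasps came out centred with low side forces.

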